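Push the last carton home in the stock pen and latch its gate

TASK

Slide the white carton with the yellow patch, which is standing in the gateway of the steel stock pen, gently all the way back until it is flat against the pen's rear wall. Then push the blue gate shut, gently and without slamming or ramming it against its stop, until its sprung tongue snaps in behind the strike post and the gate stays latched by itself. Leave the other cartons and the roll where they are.

Things in the scene. Friction and masses are not known exactly. Their poses are not given: they have to be found in the camera images.
- pen: Open-topped grey sheet-steel stock pen, fixed on the table. Origin at table level under the middle of its body; x points to its rear wall, y to its hinge side, z up. Walls 90 mm high, 4 mm thick. Floor 5 mm thick, from x = -145 mm (an apron in front of the gate) to x = 90. The shut gate stands across the front at about x = -90 mm.
- lane_back (a point): Point on the inside of the pen's rear wall (x = 86 mm), mid-way across the carton's lane, 45 mm above the table; axes as pen. The lane is open on top and 110 mm wide, from pen y = -89 (side wall, from x = -45 back) to y = 21 mm (divider 60 mm high, from x = -50 back). The carton's rear face must come up against this wall.
- pen_hinge (a point): Point on the gate's vertical hinge axis, 50 mm above the table (pen x = -90, y = 96 mm); axes as pen.
- latch_corner (a point): Nominal place of the 8 mm round steel strike post, 43 mm above the table (pen x = -100, y = -98 mm; its bracket is up to 66 mm high); axes as pen. The keeper carrying the post, a rubber stop and a sprung black buffer for the gate's free end was set by hand: all of it really stands anywhere within 18 mm of this in x, not measured. Where the latch snaps must be felt.
- carton_centre (a point): Centre of the white carton with a yellow patch: 70 mm deep (its x), 60 mm wide (its y), 80 mm high, about 0.3 kg; it stands upright on the pen's floor, part way out of the gateway. It slides with 1 to 3 N. Do not press it with more than 22 N.
- gate_push (a point): Point on the outer face of the blue gate, 120 mm from the hinge axis, 65 mm above the table: a flat place to push, clear of the strike post's bracket. x is square to the gate, inwards; y along the gate to the hinge. Pushed here it swings with about 1 N, then needs about 4 to 10 N to ride the tongue over the post. 1 to 2 mm after the snap is a hard stop. Never push over 16 N.
- gate_edge (a point): Middle of the gate's free edge, 188 mm from the hinge axis, 43 mm above the table, where the brass tongue sticks out 9 mm; axes as gate_push. The gate is 12 mm thick, its mid-plane passes through the hinge axis, and it spans heights 12 to 90 mm. A flush dark plate on its outer face marks the latch.
- gate (a joint): Gate angle, rad: 0 is square across the pen's front; grows as it opens towards the robot (clockwise seen from above). Latched it rests somewhere from -0.1 to 0.1, by the keeper's setting; if not latched, the buffer and tongue push it back out. It stays where it is left when open. Keep below 1.5 rad/s in the last 0.35 rad.
- tongue (a joint): How far the brass sprung tongue at the gate's free edge is pressed in, in m: 0 fully out, 0.009 fully in. It goes in by about 0.0065 while its slope rides over the strike post and springs back to 0 as it snaps in behind it.
- stock0: Bystander stock carton at the rear of the side lane, 50 x 50 x 70 mm high, origin under its centre.
- stock1: Bystander stock carton in the middle of the side lane, 50 x 50 x 70 mm high, origin under its centre.
- spare: Bystander white carton on the table to the robot's right of the pen, 60 x 60 x 90 mm high, origin under its centre.
- tape: Bystander cardboard roll lying flat on the table to the robot's left of the pen, 100 mm across and 48 mm high, origin under its centre.
- buffer (a joint): How far the sprung black buffer behind the gate's free end is pressed in by the gate, in m: 0 untouched, about 0.007 when the gate rests latched, 0.010 when the gate is on its hard stop. Its push is only 1 to 3 N.
There are look-alikes about, which are no part of the job. Leave any orange look-alike of the part that bears carton_centre alone.

How it is judged:
By the outcome, as a careful person would: the job done as asked, in the order asked, and still so for the second after the job is handed in, with the robot touching nothing.
It also fails if it takes over 72 s, if anything falls off the work surface, if the arm or the gripper's body presses on something with over 40 N, if the wrist force passes 120 N, or if a joint passes its speed limit or range.

ROBOT

A 6-joint arm with a two-finger parallel gripper is mounted at the origin on the work surface. World frame = base frame: x ahead of the robot, y to its left, z up, the work surface at z = 0. Lengths are in m, angles in rad, forces in N, time in s.
With the tool pointing down it reaches from about 0.25 to 0.725 m from the base axis. Payload 9.7 kg.
Tool frame: the origin (TCP) lies at the very end of the fingers, on their centre line; the grasp point (between the pads) lies 19 mm behind it; z points along the fingers, y is the direction in which the jaws open and shut (so a half turn about z gives the same grasp; the last joint's range is limited). The gripper opens to 85 mm and grips with 20 to 120 N. Pads are 22 mm wide; open, the fingers measure 114 mm over their backs; the gripper's body (76 mm by 85 mm) begins 54 mm behind the grasp point. The pads swing forward as they close: fully open they stand 13 mm farther back than shut.
Start: joints at [1.318, 0.087, 0.176, 1.66, 0, 1.571], TCP at [0.138, 0.533, 0.209] pointing down, gripper open.
Joint ranges: [-3.13, 3.13], [-0.85, 1.81], [-1.15, 1.24], [-2.2, 2.28], [-1.44, 1.52], [-3.14, 3.14]. Speed limits (rad/s): [2.22, 2.22, 2.57, 3.14, 3.14, 3.14].

INTERFACE

Orientations are given as a 3x3 rotation matrix whose columns are the frame's x, y, z axes.
In Python, from workcell import * gives the robot as it stands. The module is installed in compiled form; this text tells all that it offers.
- The arm moves only by the shell command python3 -m creep 'ROWS' [FORCE]. ROWS is JSON, a list of rows, each an object with "grip": the closure, from 0 (fully open) to 1 (shut); "dp": the shift along the tool's x, y, z in mm, a list of three; "roll": the turn about the tool's z in rad. In form: [{"grip": grip, "dp": [x, y, z], "roll": roll}, ...]. A call has 1 to 20 rows; each row shifts and turns the commanded pose from where the row before left it, along the tool's axes as they then stand; what a row does not reach is not made up. A row lasts 1/12 s, in which the tool goes at most 41.7 mm and 7.16 degrees, less where a joint would pass 70% of its speed; a pose out of reach is approached as far as the arm can. A call with a gripper value outside its range is refused whole. The fingers move at their own pace and stop on an object; FORCE is the grip in N (left out, the last holds). Time passes only in rows, so rows that do not move let the fingers close. It gives the time, the measured TCP pose, the force and the opening at its end, in the units of the state.
- read_state(): the state, without advancing time (a new reading comes with each control period).
- snapshot(name): name is "scene" or "side" or "wrist"; returns (picture, depth): 400x640x3 uint8, red, green, blue; 400x640 float32, m along the optical axis (not along the pixel's ray), 0 where there is no reading.
- camera_model(name): a dict with "fx", "fy", "cx", "cy" (pixels), "origin" and "attitude" of the camera in the world; the wrist camera has in their place "hand_eye" (4x4, takes a point from camera to tool coordinates, whose origin is the TCP and whose axes are the flange's). Camera axes: x right, y up, looking along -z (the intrinsics and any distortion apply to the point x, -y, -z); pixel columns grow to the right and rows downward; lengths in m; the calibration is good to about 2 mm. A picture is of the moment at which its call begins: read the wrist's pose just before it. camera_model takes no time and is no camera call.
- close_job(): hands the job in, once; it reports no verdict.
The state is a dict: "t": time; "joint_pos": joint angles; "joint_velocities": joint speeds; "effort": joint torques, N m; "tool_pos": TCP position; "eef_rot": TCP orientation; "contact_force": force on the tool from outside, world axes, zero at the start; "torque": the same for the moment, N m; "width": finger opening in m.
Only numpy, scipy, OpenCV 4.12 (cv2) and the standard library are available. Lean on these libraries where they do the work, as an engineer would, in place of code of your own. Each camera call takes 0.05 s, during which the arm holds its last target.

## Working session

There is one attempt and no reset: what is moved stays moved. The work goes in short steps, Python scripts to look and compute and a shell command to move; the robot and the scene stay as the last step left them, time stands still between calls to the robot, and variables do not carry over. Pictures are saved under pics/ and viewed, and the job is handed in when it is done.

```bash
mkdir -p pics; python3 - <<'E'
from workcell import *
import cv2
s=read_state(); print(s)
for n in ("scene","side","wrist"):
    im,d=snapshot(n); cv2.imwrite(f"pics/{n}0.png",im[:,:,::-1]); 
    m=camera_model(n); print(n,m, d.min(),d.max())
E
```

```text
{'t': 0.0, 'joint_pos': array([ 1.31799211e+00,  8.74660123e-02,  1.75087627e-01,  1.65977826e+00,
       -5.00193309e-06,  1.57078639e+00]), 'joint_velocities': array([-0.0009491 , -0.0013586 ,  0.00028875,  0.00032892,  0.00099679,
       -0.00030914]), 'effort': array([-1.60293890e-03, -5.20380235e+01,  4.64810300e+01,  1.61416736e-02,
       -1.62876981e-04, -1.64419390e-06]), 'tool_pos': array([0.13750096, 0.53226017, 0.20825595]), 'eef_rot': array([[-9.68217324e-01,  2.50110176e-01, -3.35400713e-04],
       [ 2.50110401e-01,  9.68216427e-01, -1.31833457e-03],
       [-4.98841340e-06, -1.36032158e-03, -9.99999075e-01]]), 'contact_force': array([-0.86864593,  0.04925781,  0.06832357]), 'torque': array([ 0.00569367, -0.0061498 , -0.06247979]), 'width': 0.08564510746393934}
scene {'fx': 381.57145071048757, 'fy': 381.57145071048757, 'cx': 327.6971358185284, 'cy': 196.0836022675926, 'origin': array([0.94272219, 0.33510262, 0.91317694]), 'attitude': array([[-0.62593619, -0.67648891,  0.38802917],
       [ 0.77979925, -0.53600423,  0.32343871],
       [-0.01081743,  0.50503685,  0.86302999]])} 0.0 2.4076478
side {'fx': 455.607720277842, 'fy': 455.607720277842, 'cx': 320.41998462547525, 'cy': 198.08671867348292, 'origin': array([ 0.18437795, -0.67555108,  0.75172967]), 'attitude': array([[ 0.88101259,  0.29859854, -0.36695467],
       [-0.47306226,  0.56484299, -0.67613941],
       [ 0.00537753,  0.76927973,  0.63888948]])} 0.0 3.622636
wrist {'fx': 275.3029096960077, 'fy': 275.3029096960077, 'cx': 321.94410296264493, 'cy': 204.0210456556964, 'hand_eye': array([[-7.47460798e-04,  9.63236829e-01,  2.68652662e-01,
         6.82537521e-02],
       [ 9.99999622e-01,  6.00376487e-04,  6.29644873e-04,
         1.17841914e-03],
       [ 4.45204390e-04,  2.68653031e-01, -9.63236913e-01,
        -1.64943124e-01],
       [ 0.00000000e+00,  0.00000000e+00,  0.00000000e+00,
         1.00000000e+00]])} 0.0 0.4846889
```

View pics/scene0.png

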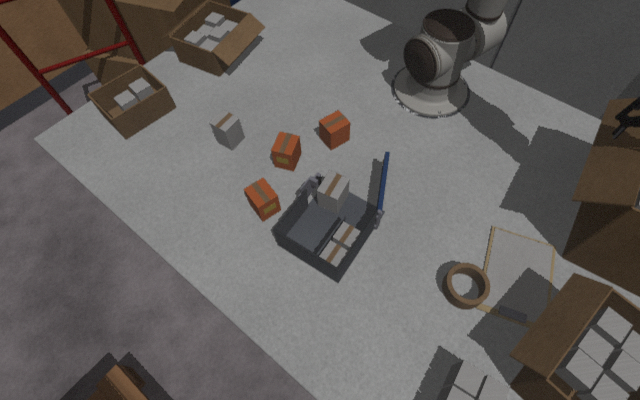

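View pics/side0.png

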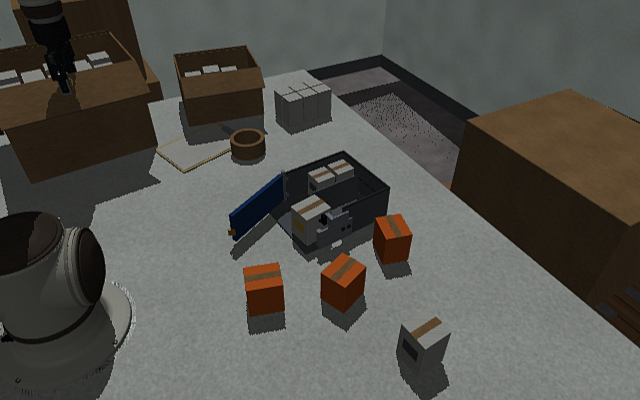

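View pics/wrist0.png

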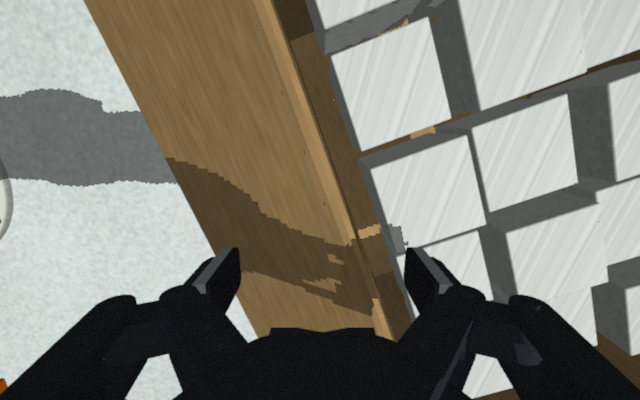

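```bash
cat > h.py <<'E'
from workcell import *
import numpy as np, cv2
def cam(n,s=None):
    m=camera_model(n)
    if n=="wrist":
        s=s or read_state(); T=m["hand_eye"]; R=np.array(s["eef_rot"]); 
        return m, R@T[:3,:3], R@T[:3,3]+np.array(s["tool_pos"])
    return m,np.array(m["attitude"]),np.array(m["origin"])
def cloud(n,d,s=None):
    m,R,o=cam(n,s); v,u=np.mgrid[:400,:640]
    P=np.stack([(u-m["cx"])/m["fx"]*d,-(v-m["cy"])/m["fy"]*d,-d],-1)
    W=P@R.T+o; W[d<=0]=np.nan; return W
def ray(n,u,v,z,s=None):
    m,R,o=cam(n,s); r=R@np.array([(u-m["cx"])/m["fx"],-(v-m["cy"])/m["fy"],-1]); return o+r*(z-o[2])/r[2]
def take(n):
    s=read_state(); im,d=snapshot(n); return im,d,cloud(n,d,s),s
def crop(im,x0,y0,w,h,k,name): cv2.imwrite(name,cv2.resize(im[y0:y0+h,x0:x0+w,::-1],None,fx=k,fy=k,interpolation=cv2.INTER_CUBIC))
E
python3 - <<'E'
from h import *
for n,c in (("scene",(260,140,150,145)),("side",(215,140,200,130))):
    im,d,W,s=take(n); np.save(n+"W.npy",W); np.save(n+"I.npy",im)
    crop(im,*c,4,f"pics/{n}1.png")
W=np.load("sceneW.npy"); I=np.load("sceneI.npy").astype(int)
# gate blue
b=(I[:,:,2]>1.6*I[:,:,0])&(I[:,:,2]>50); b[:140]=0;b[285:]=0;b[:,:260]=0;b[:,410:]=0
p=W[b]; p=p[~np.isnan(p[:,0])]; print(len(p),np.percentile(p,[2,50,98],axis=0))
for z0 in (0.085,):
    q=W[140:290,260:410].reshape(-1,3); q=q[(q[:,2]>0.084)&(q[:,2]<0.096)]; print(len(q))
    np.save("q.npy",q)
    im=np.zeros((600,600),np.uint8)
    for x,y,z in q: 
        a=int(300-(y-np.median(q[:,1]))*1500);c=int(300-(x-np.median(q[:,0]))*1500)
        if 0<=a<600 and 0<=c<600: cv2.circle(im,(a,c),2,255,-1)
    print(np.median(q,axis=0)); cv2.imwrite("pics/top.png",im)
E
```

```text
239 [[0.3700982  0.06673907 0.08493241]
 [0.45008873 0.10949575 0.08861623]
 [0.51787573 0.14659033 0.09177082]]
1097
[0.56225249 0.07585526 0.08904616]
```

View pics/scene1.png

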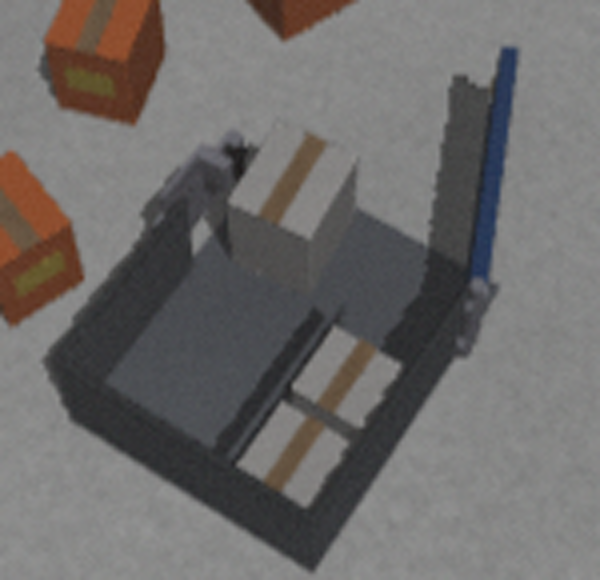

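View pics/side1.png

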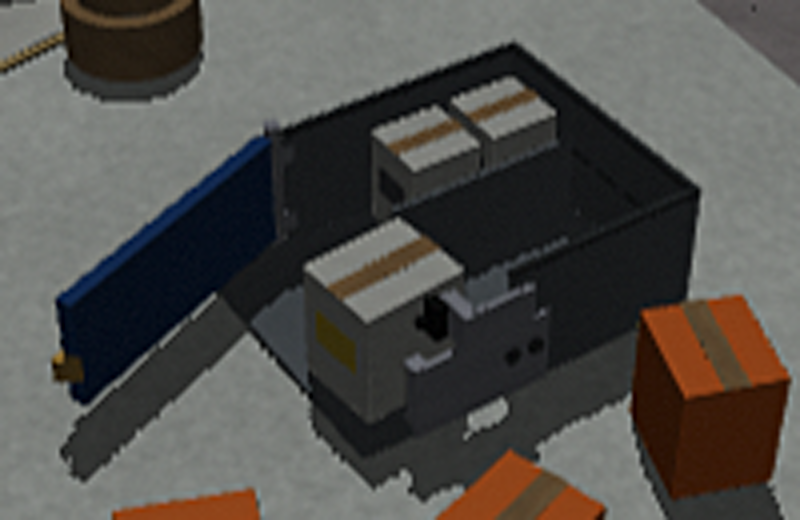

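View pics/top.png

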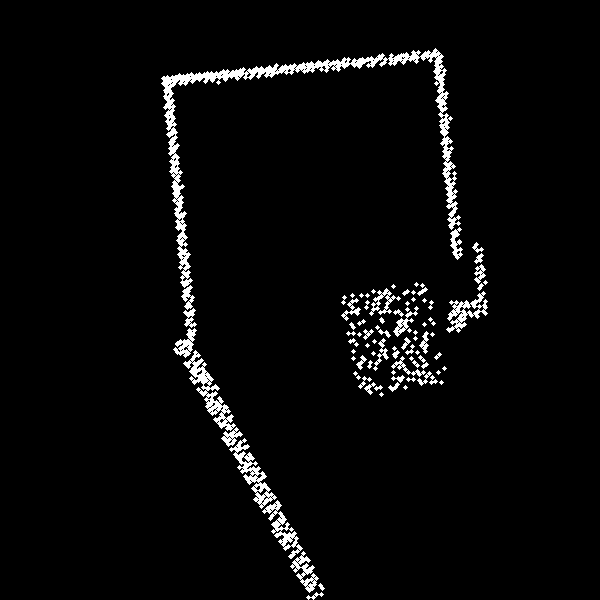

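```bash
cat > fit.py <<'E'
from h import *
W=np.load("sceneW.npy"); q=np.load("q.npy"); I=np.load("sceneI.npy").astype(int)
W2=np.load("sideW.npy")
m=np.median(q,axis=0)[:2]; 
u=lambda p: np.stack([300-(p[:,1]-m[1])*1500,300-(p[:,0]-m[0])*1500],1)
uv=u(q)
def line(mask):
    vx,vy,x,y=cv2.fitLine(q[mask][:,:2].astype(np.float32),cv2.DIST_HUBER,0,0.001,0.001).ravel(); return np.array([x,y]),np.array([vx,vy])
rear=line((uv[:,1]<90)&(uv[:,0]>180)&(uv[:,0]<425))
left=line((uv[:,0]<200)&(uv[:,1]>100)&(uv[:,1]<320))
right=line((uv[:,0]>430)&(uv[:,0]<462)&(uv[:,1]>75)&(uv[:,1]<255)&(uv[:,0]<462))
for l in (rear,left,right): print(l[0],np.degrees(np.arctan2(l[1][1],l[1][0])))
a=np.mean([np.arctan(left[1][1]/left[1][0]),np.arctan(right[1][1]/right[1][0]),np.arctan(-rear[1][0]/rear[1][1])])
ex=np.array([np.cos(a),np.sin(a)]);ey=np.array([-np.sin(a),np.cos(a)])
xr=rear[0]@ex; yl=left[0]@ey; yr=right[0]@ey
print("yaw",a,"width",yl-yr)
O=ex*(xr-.088)+ey*(yl+yr)/2; print("O",O)
np.savez("pen.npz",O=O,a=a,R=np.stack([ex,ey],1))
R=np.stack([ex,ey],1)
def pen(P): return np.concatenate([(P[...,:2]-O)@R,P[...,2:]],-1)
if __name__=="__main__":
    Q=pen(q)
    c=Q[(Q[:,2]<.092)&(Q[:,0]<-0.0)&(Q[:,0]>-.16)&(Q[:,1]<.06)&(Q[:,1]>-.075)]
    r=cv2.minAreaRect((c[:,:2]*1000).astype(np.float32)); print("carton rect pen",r, c[:,2].mean(), np.median(c,axis=0))
    I=I; b=(I[:,:,2]>1.6*I[:,:,0])&(I[:,:,2]>50); b[:140]=0;b[285:]=0;b[:,:260]=0;b[:,410:]=0
    g=pen(W[b]); g=g[g[:,2]>.08]; r=cv2.minAreaRect((g[:,:2]*1000).astype(np.float32)); print("gate",r)
    print(cv2.boxPoints(r))
    k=Q[(Q[:,1]<-.09)&(Q[:,0]<0)]
    P=pen(W).reshape(-1,3); P2=pen(W2).reshape(-1,3)
    for nm,X in(("scene",P),("side",P2)):
        k=X[(X[:,1]<-.06)&(X[:,1]>-.13)&(X[:,0]<-.03)&(X[:,0]>-.16)&(X[:,2]>.02)]
        for z in np.arange(.02,.1,.01):
            s=k[(k[:,2]>=z)&(k[:,2]<z+.01)]
            if len(s): print(nm,round(z,3),len(s),(s.min(0)*1000).round(),(s.max(0)*1000).round())
E
python3 fit.py
```

```text
[0.7167668  0.07790699] -84.5552
[0.6245775  0.15652628] 5.5654984
[ 0.64948857 -0.02271999] 5.353788
yaw 0.095202394 width 0.1808026
O [0.6294861  0.06618247]
carton rect pen ((-98.18075561523438, -43.469635009765625), (69.3992919921875, 58.69185256958008), 5.450186252593994) 0.08515577398894693 [-0.09763436 -0.04325109  0.08492714]
gate ((-182.10093688964844, 56.97789001464844), (177.50828552246094, 10.786498069763184), 22.533220291137695)
[[-266.14618    27.947128]
 [-262.01257    17.9841  ]
 [ -98.055695   86.00865 ]
 [-102.1893     95.97168 ]]
scene 0.02 29 [-114. -105.   20.] [-30. -61.  29.]
scene 0.03 34 [ -94. -105.   30.] [-30. -61.  40.]
scene 0.04 24 [ -85. -105.   41.] [-32. -60.  50.]
scene 0.05 20 [-116. -104.   50.] [-32. -62.  60.]
scene 0.06 72 [-120. -107.   60.] [-31. -60.  70.]
scene 0.07 58 [-103. -106.   70.] [-30. -62.  80.]
scene 0.08 223 [-130. -108.   80.] [-32. -60.  90.]
scene 0.09 14 [ -81. -106.   90.] [-30. -88.  93.]
side 0.02 155 [-135. -110.   20.] [-30. -60.  30.]
side 0.03 166 [-136. -110.   30.] [-32. -60.  40.]
side 0.04 193 [-135. -112.   40.] [-33. -60.  50.]
side 0.05 174 [-136. -111.   50.] [-31. -61.  60.]
side 0.06 206 [-136. -111.   60.] [-30. -60.  70.]
side 0.07 178 [-135. -110.   70.] [-30. -60.  80.]
side 0.08 349 [-135. -109.   80.] [-31. -60.  90.]
side 0.09 28 [-100. -108.   90.] [-32. -84.  95.]
```

```bash
python3 -m creep '[{"grip":0.65,"dp":[0,0,-10],"roll":-0.116},{"grip":0.65,"dp":[0,0,-10],"roll":-0.116},{"grip":0.65,"dp":[0,0,0],"roll":-0.116}]'; python3 - <<'E'
from h import *
s=read_state(); print(s["joint_pos"],s["tool_pos"],s["eef_rot"],s["width"])
z=np.load("pen.npz"); O,R=z["O"],z["R"]
t=O+R@np.array([-.165,-.043]); print("target",t)
d=np.append(t,.2)-s["tool_pos"]; print("tool delta",np.array(s["eef_rot"]).T@d*1000)
E
```

```text
t: 0.5
tool_pos: [0.1377, 0.5329, 0.2307]
eef_rot: [[-0.995, -0.101, 0.0], [-0.101, 0.995, 0.002], [-0.001, 0.002, -1.0]]
contact_force: [0.5, 0.9, 0.7]
width: 0.0516
[ 1.31797237e+00  9.52678048e-02  2.27305841e-01  1.70091670e+00
 -2.07857151e-05  1.21711783e+00] [0.13767249 0.53286139 0.2306841 ] [[-9.94918322e-01 -1.00684077e-01  4.99806658e-04]
 [-1.00682996e-01  9.94916834e-01  1.85149774e-03]
 [-6.83682398e-04  1.79176699e-03 -9.99998161e-01]] 0.05163008134845597
target [0.46932078 0.00769251]
tool delta [-277.0664043 -555.9460321   29.8774586]
```

```bash
python3 -m creep '[{"grip":0.7,"dp":[-18.5,-37,0],"roll":0},{"grip":0.7,"dp":[-18.5,-37,0],"roll":0},{"grip":0.7,"dp":[-18.5,-37,0],"roll":0},{"grip":0.7,"dp":[-18.5,-37,0],"roll":0},{"grip":0.7,"dp":[-18.5,-37,0],"roll":0},{"grip":0.7,"dp":[-18.5,-37,0],"roll":0},{"grip":0.7,"dp":[-18.5,-37,0],"roll":0},{"grip":0.7,"dp":[-18.5,-37,0],"roll":0},{"grip":0.7,"dp":[-18.5,-37,0],"roll":0},{"grip":0.7,"dp":[-18.5,-37,0],"roll":0},{"grip":0.7,"dp":[-18.5,-37,0],"roll":0},{"grip":0.7,"dp":[-18.5,-37,0],"roll":0},{"grip":0.7,"dp":[-18.5,-37,0],"roll":0},{"grip":0.7,"dp":[-18.5,-37,0],"roll":0},{"grip":0.7,"dp":[-18.5,-37,0],"roll":0}]'; python3 - <<'E'
from fit import *
P=pen(W)
o=(I[:,:,0]>2*I[:,:,2])&(I[:,:,0]>120)&(I[:,:,0]>1.7*I[:,:,1])
X=P[o]; print(len(X))
n,l=cv2.connectedComponents(o.astype(np.uint8))
for i in range(1,n):
    if (l==i).sum()>40:
        Y=P[l==i]; Y=Y[Y[:,2]>.03]
        if len(Y): print((l==i).sum(),(Y.min(0)*1000).round(),(Y.max(0)*1000).round())
im,d,WW,s=take("wrist"); cv2.imwrite("pics/w1.png",im[:,:,::-1])
print(s["joint_pos"],s["tool_pos"],s["width"])
p=pen(np.array(s["tool_pos"])); print("tcp pen",p)
PW=pen(WW); np.save("wW.npy",PW)
E
```

```text
t: 1.75
tool_pos: [0.4672, 0.0042, 0.2291]
eef_rot: [[-0.996, -0.095, 0.001], [-0.095, 0.996, 0.0], [-0.001, 0.0, -1.0]]
contact_force: [0.2, 1.6, -0.2]
width: 0.0253
[0.7167668  0.07790699] -84.5552
[0.6245775  0.15652628] 5.5654984
[ 0.64948857 -0.02271999] 5.353788
yaw 0.095202394 width 0.1808026
O [0.6294861  0.06618247]
866
104 [-321. -194.   74.] [-256. -157.   83.]
138 [-310. -161.   76.] [-243. -122.   83.]
126 [-170. -265.   75.] [-104. -232.   82.]
146 [-181. -231.   75.] [-114. -193.   83.]
165 [ -19. -217.   76.] [  19. -147.   82.]
187 [  16. -229.   75.] [  55. -160.   82.]
[ 8.96945561e-03 -1.02177478e-01  2.73411512e-02  1.69975301e+00
  7.61625090e-05 -8.58693346e-02] [0.46717673 0.00421384 0.2291132 ] 0.025269223525668055
tcp pen [-0.16746502 -0.04625911  0.2291132 ]
```

View pics/w1.png

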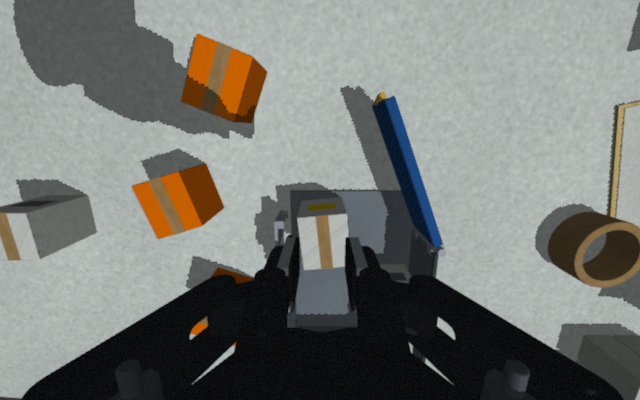

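```bash
python3 -m creep '[{"grip":0.7,"dp":[0,2,38],"roll":0},{"grip":0.7,"dp":[0,2,38],"roll":0},{"grip":0.7,"dp":[0,2,38],"roll":0},{"grip":0.7,"dp":[0,2,38],"roll":0},{"grip":0.7,"dp":[0,0,35],"roll":0},{"grip":0.7,"dp":[0,0,14],"roll":0},{"grip":0.7,"dp":[0,0,0],"roll":0}]'; python3 - <<'E'
from fit import *
s=read_state();print("tcp pen",pen(np.array(s["tool_pos"])),np.degrees(np.arctan2(s["eef_rot"][1][0],s["eef_rot"][0][0])),s["contact_force"])
im,d,WW,s=take("side"); crop(im,215,80,200,200,3,"pics/s2.png")
E
```

```text
t: 2.38
tool_pos: [0.4631, 0.0143, 0.0241]
eef_rot: [[-0.995, -0.095, -0.006], [-0.095, 0.995, -0.0], [0.006, 0.0, -1.0]]
contact_force: [-0.2, 1.1, -0.6]
width: 0.0255
[0.7167668  0.07790699] -84.5552
[0.6245775  0.15652628] 5.5654984
[ 0.64948857 -0.02271999] 5.353788
yaw 0.095202394 width 0.1808026
O [0.6294861  0.06618247]
tcp pen [-0.17057182 -0.03578767  0.02406253] -174.54507504429463 [-0.23651759  1.07084819 -0.6329901 ]
```

View pics/s2.png

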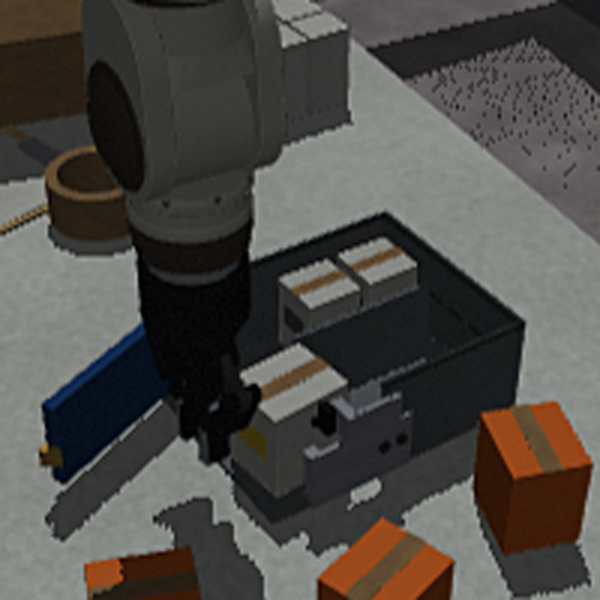

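```bash
python3 -m creep '[{"grip":0.7,"dp":[-5,0,-4],"roll":0},{"grip":0.7,"dp":[-5,0,0],"roll":0},{"grip":0.7,"dp":[-4,0,0],"roll":0},{"grip":0.7,"dp":[-3,0,0],"roll":0},{"grip":0.7,"dp":[-3,0,0],"roll":0},{"grip":0.7,"dp":[-3,0,0],"roll":0},{"grip":0.7,"dp":[-3,0,0],"roll":0},{"grip":0.7,"dp":[-3,0.3,0],"roll":0},{"grip":0.7,"dp":[-3,0.3,0],"roll":0},{"grip":0.7,"dp":[-3,0.3,0],"roll":0},{"grip":0.7,"dp":[-4,0.3,0],"roll":0},{"grip":0.7,"dp":[-4,0.3,0],"roll":0}]'; python3 - <<'E'
from fit import *
s=read_state();print("tcp pen",pen(np.array(s["tool_pos"])),s["contact_force"])
im,d,WW,s=take("side"); crop(im,215,80,200,200,3,"pics/s3.png")
im,d,WW,s=take("wrist"); cv2.imwrite("pics/w3.png",im[:,:,::-1])
E
```

```text
t: 3.43
tool_pos: [0.5088, 0.0199, 0.0319]
eef_rot: [[-0.995, -0.095, -0.0], [-0.095, 0.995, -0.0], [0.0, -0.0, -1.0]]
contact_force: [-3.8, -1.4, 1.8]
width: 0.0257
[0.7167668  0.07790699] -84.5552
[0.6245775  0.15652628] 5.5654984
[ 0.64948857 -0.02271999] 5.353788
yaw 0.095202394 width 0.1808026
O [0.6294861  0.06618247]
tcp pen [-0.12457919 -0.03455302  0.0319279 ] [-3.80065373 -1.41774371  1.8155722 ]
```

View pics/s3.png

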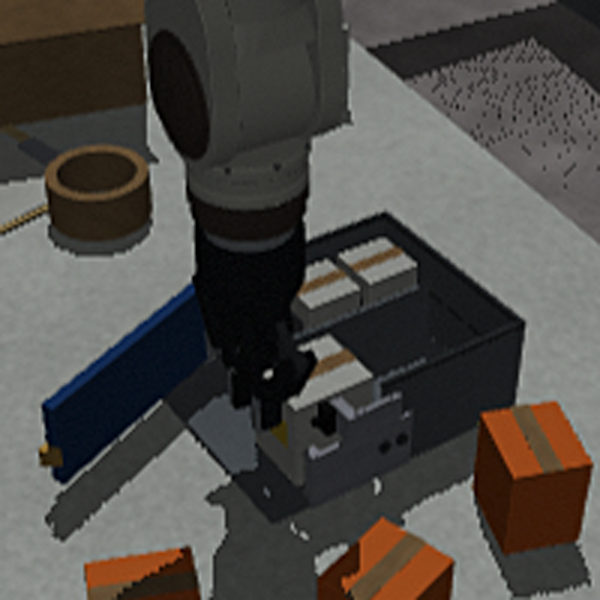

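View pics/w3.png

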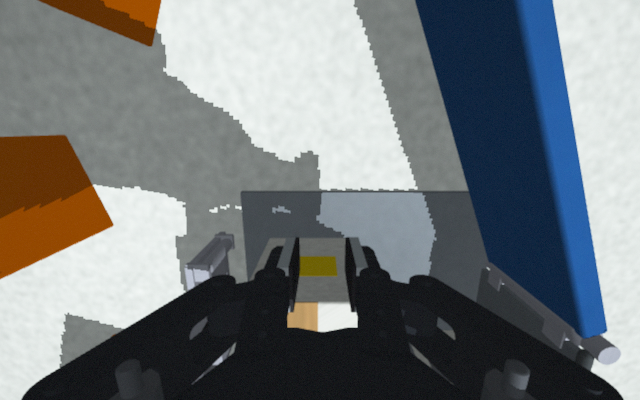

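```bash
python3 -m creep '[{"grip":0.7,"dp":[-4,0.2,0],"roll":0},{"grip":0.7,"dp":[-5,0.2,0],"roll":0},{"grip":0.7,"dp":[-5,0.2,0],"roll":0},{"grip":0.7,"dp":[-5,0.2,0],"roll":0},{"grip":0.7,"dp":[-5,0.2,0],"roll":0},{"grip":0.7,"dp":[-5,0,0],"roll":0},{"grip":0.7,"dp":[-5,0,0],"roll":0},{"grip":0.7,"dp":[-5,0,0],"roll":0},{"grip":0.7,"dp":[-5,0,0],"roll":0},{"grip":0.7,"dp":[-5,0,0],"roll":0}]'; python3 - <<'E'
from fit import *
s=read_state();print("tcp pen",pen(np.array(s["tool_pos"])),s["contact_force"])
im,d,WW,s=take("scene"); crop(im,260,140,150,145,4,"pics/c4.png")
E
```

```text
t: 4.37
tool_pos: [0.5576, 0.0256, 0.0319]
eef_rot: [[-0.995, -0.095, -0.0], [-0.095, 0.995, -0.0], [0.0, -0.0, -1.0]]
contact_force: [-3.5, -1.1, 1.2]
width: 0.026
[0.7167668  0.07790699] -84.5552
[0.6245775  0.15652628] 5.5654984
[ 0.64948857 -0.02271999] 5.353788
yaw 0.095202394 width 0.1808026
O [0.6294861  0.06618247]
tcp pen [-0.07537857 -0.03354099  0.03194107] [-3.53562421 -1.05958359  1.21423252]
```

View pics/c4.png

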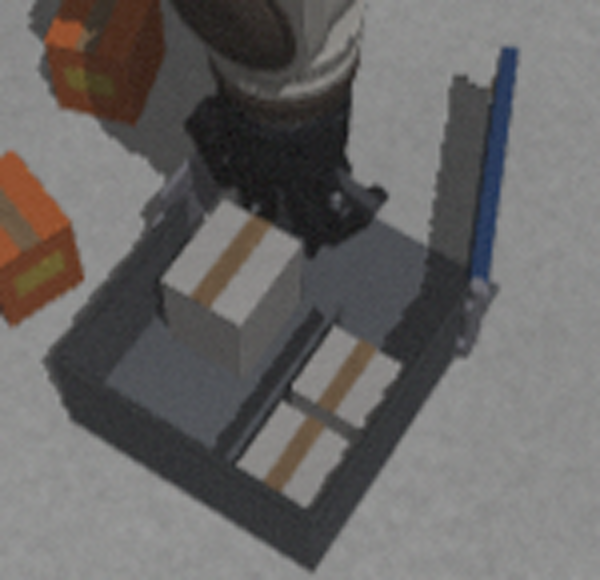

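```bash
python3 -m creep '[{"grip":0.7,"dp":[-5,0,0],"roll":0},{"grip":0.7,"dp":[-5,0,0],"roll":0},{"grip":0.7,"dp":[-5,0,0],"roll":0},{"grip":0.7,"dp":[-5,0,0],"roll":0},{"grip":0.7,"dp":[-5,0,0],"roll":0},{"grip":0.7,"dp":[-5,0,0],"roll":0},{"grip":0.7,"dp":[-5,0,0],"roll":0},{"grip":0.7,"dp":[-5,0,0],"roll":0},{"grip":0.7,"dp":[-5,0,0],"roll":0},{"grip":0.7,"dp":[-5,0,0],"roll":0},{"grip":0.7,"dp":[-5,0,0],"roll":0},{"grip":0.7,"dp":[-3,0,0],"roll":0}]'; python3 - <<'E'
from fit import *
s=read_state();print("tcp pen",pen(np.array(s["tool_pos"])),s["contact_force"])
im,d,WW,s=take("scene"); crop(im,260,140,150,145,4,"pics/c5.png")
P=pen(WW); k=P[(P[...,2]>.08)&(P[...,2]<.089)&(P[...,1]<.02)&(P[...,1]>-.084)&(P[...,0]>-.03)&(P[...,0]<.083)]
print("carton top rect",cv2.minAreaRect((k[:,:2]*1000).astype(np.float32)),(k.max(0)*1000),k.min(0)*1000)
E
```

```text
t: 5.42
tool_pos: [0.6155, 0.0312, 0.032]
eef_rot: [[-0.995, -0.095, 0.0], [-0.095, 0.995, -0.0], [-0.0, -0.0, -1.0]]
contact_force: [-4.2, -0.9, 3.1]
width: 0.0258
[0.7167668  0.07790699] -84.5552
[0.6245775  0.15652628] 5.5654984
[ 0.64948857 -0.02271999] 5.353788
yaw 0.095202394 width 0.1808026
O [0.6294861  0.06618247]
tcp pen [-0.01723549 -0.03351732  0.03195884] [-4.24554003 -0.86509691  3.0525477 ]
carton top rect ((23.08896255493164, -41.90376663208008), (64.1486587524414, 88.96332550048828), 85.76080322265625) [65.99356644 -7.44593613 88.7962651 ] [-21.84776758 -73.52816997  80.01268267]
```

View pics/c5.png

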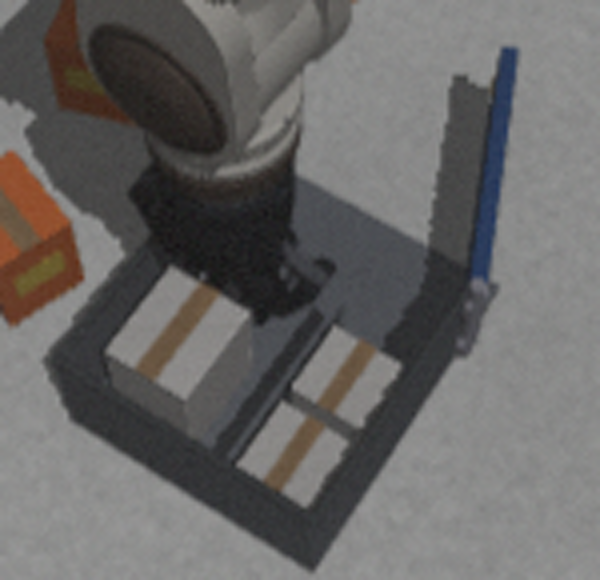

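```bash
python3 -m creep '[{"grip":0.7,"dp":[-3,0,0],"roll":0},{"grip":0.7,"dp":[-3,0,0],"roll":0},{"grip":0.7,"dp":[-3,0,0],"roll":0},{"grip":0.7,"dp":[-2,0,0],"roll":0},{"grip":0.7,"dp":[-2,0,0],"roll":0},{"grip":0.7,"dp":[-1,0,0],"roll":0},{"grip":0.7,"dp":[0,0,0],"roll":0}]'; python3 -m creep '[{"grip":0.7,"dp":[-1,0,0],"roll":0},{"grip":0.7,"dp":[0,0,0],"roll":0}]';python3 -m creep '[{"grip":0.7,"dp":[-1,0,0],"roll":0},{"grip":0.7,"dp":[0,0,0],"roll":0}]'
```

```text
t: 6.05
tool_pos: [0.6291, 0.0325, 0.0319]
eef_rot: [[-0.995, -0.095, 0.0], [-0.095, 0.995, 0.0], [-0.0, -0.0, -1.0]]
contact_force: [-1.4, -0.4, -0.2]
width: 0.0257
t: 6.22
tool_pos: [0.6299, 0.0326, 0.0319]
eef_rot: [[-0.995, -0.095, 0.0], [-0.095, 0.995, -0.0], [0.0, -0.0, -1.0]]
contact_force: [-1.5, 0.2, 1.0]
width: 0.0257
t: 6.38
tool_pos: [0.6309, 0.0327, 0.032]
eef_rot: [[-0.995, -0.095, 0.0], [-0.095, 0.995, 0.0], [-0.0, 0.0, -1.0]]
contact_force: [-1.2, -0.4, 0.7]
width: 0.0255
```

```bash
for i in 1; do :; done; python3 -m creep '[{"grip":0.7,"dp":[-1,0,0],"roll":0},{"grip":0.7,"dp":[-1,0,0],"roll":0}]';python3 -m creep '[{"grip":0.7,"dp":[-1,0,0],"roll":0}]' | grep -E "force|tool"; python3 -m creep '[{"grip":0.7,"dp":[-1,0,0],"roll":0}]' | grep -E "force|tool"; python3 -m creep '[{"grip":0.7,"dp":[-0.5,0,0],"roll":0}]' | grep -E "force|tool"
```

```text
t: 6.55
tool_pos: [0.6328, 0.0328, 0.032]
eef_rot: [[-0.995, -0.095, -0.0], [-0.095, 0.995, -0.0], [0.0, -0.0, -1.0]]
contact_force: [-3.2, 0.3, 1.2]
width: 0.026
tool_pos: [0.6339, 0.0329, 0.032]
contact_force: [-3.3, -0.8, 0.3]
tool_pos: [0.6349, 0.033, 0.032]
contact_force: [-3.5, 0.2, 0.2]
tool_pos: [0.6354, 0.0331, 0.032]
contact_force: [-3.3, -0.6, 1.3]
```

```bash
python3 - <<'E'
from fit import *
s=read_state();print("tcp pen",pen(np.array(s["tool_pos"])),s["contact_force"])
im,d,WW,s=take("scene"); crop(im,260,140,150,145,4,"pics/c6.png")
E
```

```text
[0.7167668  0.07790699] -84.5552
[0.6245775  0.15652628] 5.5654984
[ 0.64948857 -0.02271999] 5.353788
yaw 0.095202394 width 0.1808026
O [0.6294861  0.06618247]
tcp pen [ 0.00278077 -0.03351412  0.03199734] [-3.33090468 -0.59644348  1.25992163]
```

View pics/c6.png

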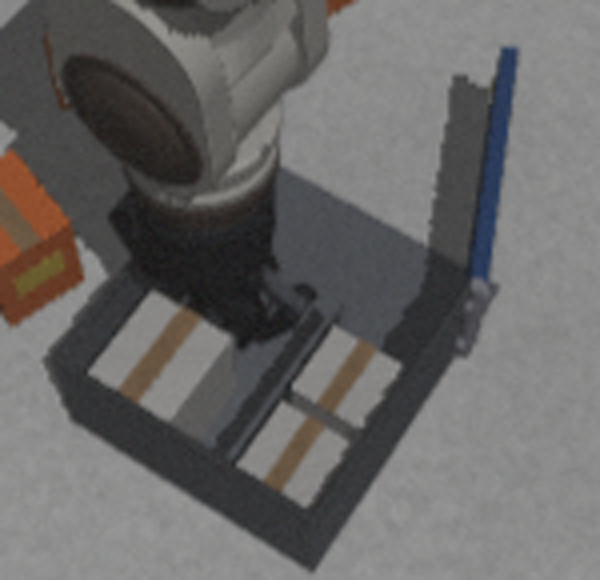

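```bash
python3 -m creep '[{"grip":0.7,"dp":[-0.5,0,0],"roll":0},{"grip":0.7,"dp":[-0.5,0,0],"roll":0}]' | grep -E "force|tool"; python3 -m creep '[{"grip":0.7,"dp":[-0.5,0,0],"roll":0}]' | grep -E "force|tool"; python3 -m creep '[{"grip":0.7,"dp":[-0.5,0,0],"roll":0}]' | grep -E "force|tool"
```

```text
tool_pos: [0.6355, 0.0331, 0.032]
contact_force: [-9.4, -1.1, 4.1]
tool_pos: [0.6355, 0.0331, 0.0319]
contact_force: [-12.3, -0.3, 6.0]
tool_pos: [0.6355, 0.0331, 0.032]
contact_force: [-13.8, -1.1, 7.6]
```

```bash
python3 -m creep '[{"grip":0.7,"dp":[-0.5,0,0],"roll":0}]' | grep -E "force|tool"; python3 -m creep '[{"grip":0.7,"dp":[-0.5,0,0],"roll":0}]' | grep -E "force|tool"
```

```text
tool_pos: [0.6354, 0.0331, 0.0319]
contact_force: [-17.8, -1.4, 9.3]
tool_pos: [0.6354, 0.0331, 0.0319]
contact_force: [-21.1, -1.8, 9.4]
```

That second batch should have waited for the first: it reached 21 N against the 22 N limit. The carton is against the wall, so I'm backing off.

```bash
python3 -m creep '[{"grip":0.7,"dp":[2.5,0,0],"roll":0},{"grip":0.7,"dp":[3,0,0],"roll":0},{"grip":0.7,"dp":[8,0,0],"roll":0},{"grip":0.7,"dp":[8,0,-20],"roll":0},{"grip":0.7,"dp":[8,0,-38],"roll":0},{"grip":0.7,"dp":[8,0,-38],"roll":0},{"grip":0.7,"dp":[20,0,-20],"roll":0},{"grip":0.7,"dp":[40,0,0],"roll":0},{"grip":0.7,"dp":[40,0,0],"roll":0},{"grip":0.7,"dp":[0,0,0],"roll":0}]'; python3 - <<'E'
from fit import *
s=read_state();print("tcp pen",pen(np.array(s["tool_pos"])),s["contact_force"],s["joint_pos"])
im,d,WW,s=take("scene"); crop(im,260,140,150,145,4,"pics/c7.png")
P=pen(WW)[140:290,260:410]; k=P[(P[...,2]>.081)&(P[...,2]<.0885)&(P[...,1]<.02)&(P[...,1]>-.084)&(P[...,0]>-.03)&(P[...,0]<.092)]
print("carton top rect",cv2.minAreaRect((k[:,:2]*1000).astype(np.float32)),np.percentile(k,[1,50,99],axis=0)*1000)
im,d,WW,s=take("wrist"); cv2.imwrite("pics/w7.png",im[:,:,::-1])
E
```

```text
t: 8.18
tool_pos: [0.4952, 0.0198, 0.1481]
eef_rot: [[-0.995, -0.095, -0.002], [-0.095, 0.995, -0.0], [0.002, 0.0, -1.0]]
contact_force: [0.3, 0.5, 0.2]
width: 0.0253
[0.7167668  0.07790699] -84.5552
[0.6245775  0.15652628] 5.5654984
[ 0.64948857 -0.02271999] 5.353788
yaw 0.095202394 width 0.1808026
O [0.6294861  0.06618247]
tcp pen [-0.13813045 -0.03339795  0.14813915] [0.29085302 0.47411511 0.17034496] [ 4.00208163e-02 -5.50972246e-02 -8.55715738e-02  1.54247569e+00
 -7.11001046e-05 -5.50689084e-02]
carton top rect ((52.171138763427734, -32.63364791870117), (101.72561645507812, 75.3670654296875), 89.7393569946289) [[ 16.06295805 -72.77439519  81.18323276]
 [ 50.99116405 -42.18882816  83.83286092]
 [ 89.41843919   0.57817731  87.30955014]]
```

View pics/c7.png

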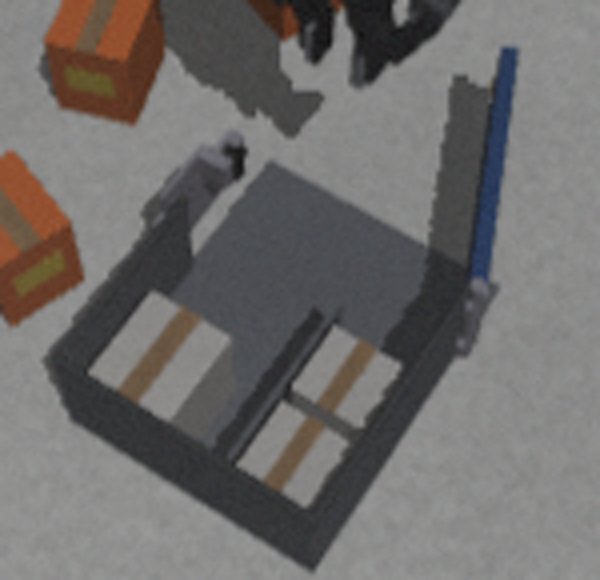

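View pics/w7.png

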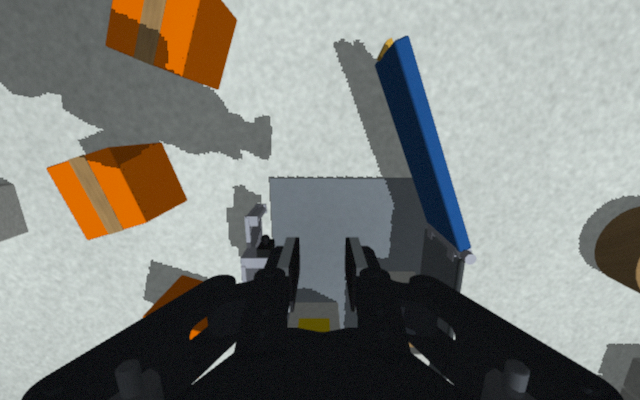

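```bash
python3 -m creep '[{"grip":1,"dp":[20,30,0],"roll":0},{"grip":1,"dp":[20,30,0],"roll":0},{"grip":1,"dp":[20,30,0],"roll":0},{"grip":1,"dp":[18,30,0],"roll":0},{"grip":1,"dp":[0,0,0],"roll":0.118},{"grip":1,"dp":[0,0,0],"roll":0.118},{"grip":1,"dp":[0,0,0],"roll":0.118},{"grip":1,"dp":[0,0,0],"roll":0.118},{"grip":1,"dp":[0,0,0],"roll":0.118},{"grip":1,"dp":[0,0,0],"roll":0.118},{"grip":1,"dp":[0,0,0],"roll":0.118},{"grip":1,"dp":[0,0,0],"roll":0.118},{"grip":1,"dp":[0,0,0],"roll":0.118},{"grip":1,"dp":[0,0,0],"roll":0.118},{"grip":1,"dp":[0,0,0],"roll":0}]'; cat > g.py <<'E'
from fit import *
def show(th=None):
    s=read_state(); p=pen(np.array(s["tool_pos"])); yaw=np.degrees(np.arctan2(s["eef_rot"][1][0],s["eef_rot"][0][0])-a)%360
    f=np.array(s["contact_force"])[:2]@R; 
    h=np.array([-.09,.096]); t=np.radians(180-yaw) # tool -x = n at angle -t
    n=np.array([np.cos(t),-np.sin(t)]); dd=np.array([-np.sin(t),-np.cos(t)])
    v=p[:2]-h
    print("t",s["t"],"pen",p*1000,"toolyaw th",t,"n-off mm",v@n*1000,"radius",v@dd*1000,"f pen",f,"f along n",f@n,"width",s["width"])
show()
E
python3 g.py|tail -1
python3 - <<'E'
from h import *
im,d,WW,s=take("wrist"); cv2.imwrite("pics/w8.png",im[:,:,::-1])
E
```

```text
t: 9.53
tool_pos: [0.4134, 0.1327, 0.148]
eef_rot: [[-0.462, 0.887, 0.001], [0.887, 0.462, 0.0], [-0.0, 0.001, -1.0]]
contact_force: [-0.1, -0.1, -0.2]
width: -0.0002
t 9.5333 pen [-208.78301835   86.78029728  147.97642982] toolyaw th 1.1853335641926523 n-off mm -36.11778484522579 radius 113.53375702454922 f pen [-0.11189135 -0.05035052] f along n 0.004586223074070891 width -0.00016452264225581129
```

View pics/w8.png

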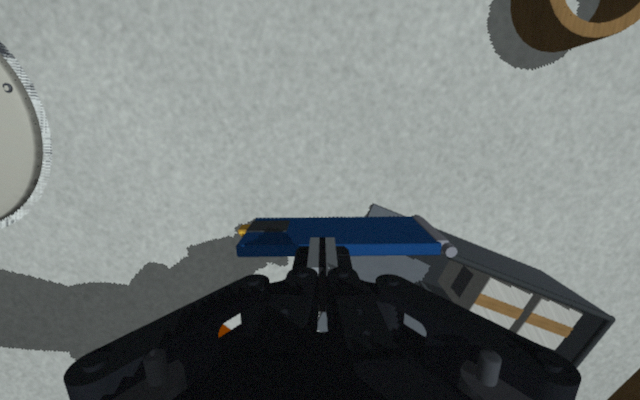

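```bash
python3 - <<'E' | tail -4
from fit import *
im,d,WW,s=take("wrist"); P=pen(WW); I=im.astype(int)
b=(I[...,2]>1.6*I[...,0])&(I[...,2]>50); g=P[b]; g=g[g[:,2]>.08]; print(len(g))
r=cv2.minAreaRect((g[:,:2]*1000).astype(np.float32)); print(r); print(cv2.boxPoints(r).tolist(),g[:,2].max())
E
```

```text
O [0.6294861  0.06618247]
2272
((-188.43417358398438, 79.38590240478516), (181.6832275390625, 52.91242980957031), 22.103588104248047)
[[-282.55438232421875, 69.71562957763672], [-262.6443786621094, 20.691993713378906], [-94.31396484375, 89.0561752319336], [-114.22396850585938, 138.07980346679688]] 0.18391935588646835
```

```bash
python3 -m creep '[{"grip":1,"dp":[0,-6,30],"roll":0},{"grip":1,"dp":[0,0,30],"roll":0},{"grip":1,"dp":[0,0,30],"roll":0},{"grip":1,"dp":[0,0,8],"roll":0},{"grip":1,"dp":[-4,0,0],"roll":0},{"grip":1,"dp":[-4,0,0],"roll":0},{"grip":1,"dp":[0,0,0],"roll":0}]'; python3 g.py|tail -1
python3 - <<'E'
from h import *
im,d,WW,s=take("side"); crop(im,200,80,200,200,3,"pics/s9.png")
E
```

```text
t: 10.22
tool_pos: [0.4122, 0.1222, 0.0519]
eef_rot: [[-0.468, 0.884, 0.002], [0.884, 0.468, 0.0], [-0.001, 0.002, -1.0]]
contact_force: [0.2, -0.7, 0.0]
width: -0.0001
t 10.2167 pen [-210.9537367    76.45044282   51.89945856] toolyaw th 1.1793068788301921 n-off mm -28.081312576756083 radius 119.26202870330866 f pen [ 0.1223884  -0.68161581] f along n 0.67674516472469 width -0.00013586531795067045
```

View pics/s9.png

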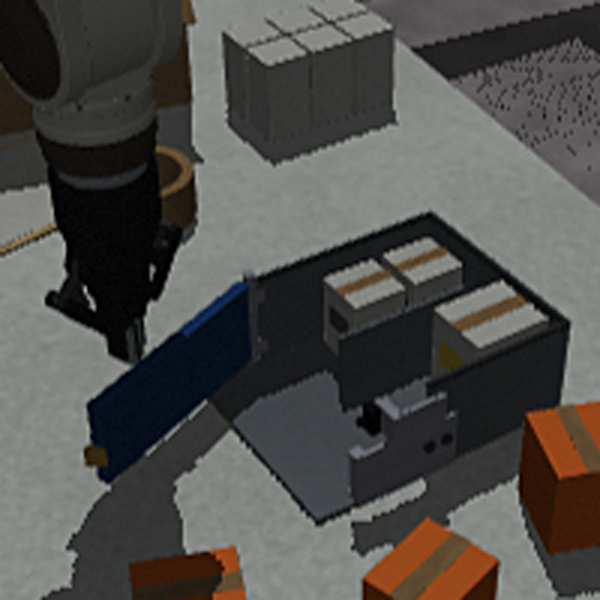

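```bash
python3 -m creep '[{"grip":1,"dp":[-3,0,0],"roll":0},{"grip":1,"dp":[-3,0,0],"roll":0},{"grip":1,"dp":[-3,0,0],"roll":0},{"grip":1,"dp":[-5,-0.6,0],"roll":-0.04},{"grip":1,"dp":[-7.2,-0.9,0],"roll":-0.06},{"grip":1,"dp":[-7.2,-0.9,0],"roll":-0.06},{"grip":1,"dp":[-7.2,-0.9,0],"roll":-0.06},{"grip":1,"dp":[-7.2,-0.9,0],"roll":-0.06},{"grip":1,"dp":[-7.2,-0.9,0],"roll":-0.06}]';python3 g.py|tail -1
python3 - <<'E'
from h import *
im,d,WW,s=take("side"); crop(im,200,80,200,200,3,"pics/s10.png")
E
```

```text
t: 11.02
tool_pos: [0.4351, 0.078, 0.0503]
eef_rot: [[-0.737, 0.676, 0.0], [0.676, 0.737, 0.0], [0.0, 0.0, -1.0]]
contact_force: [0.9, 1.4, 0.8]
width: -0.0001
t 11.0167 pen [-192.42168382   30.28869101   50.2583543 ] toolyaw th 0.8369433238072138 n-off mm -19.798291760913198 radius 120.06750221790254 f pen [1.03040114 1.27809413] f along n -0.2590153981749209 width -0.00010769393120887473
```

View pics/s10.png

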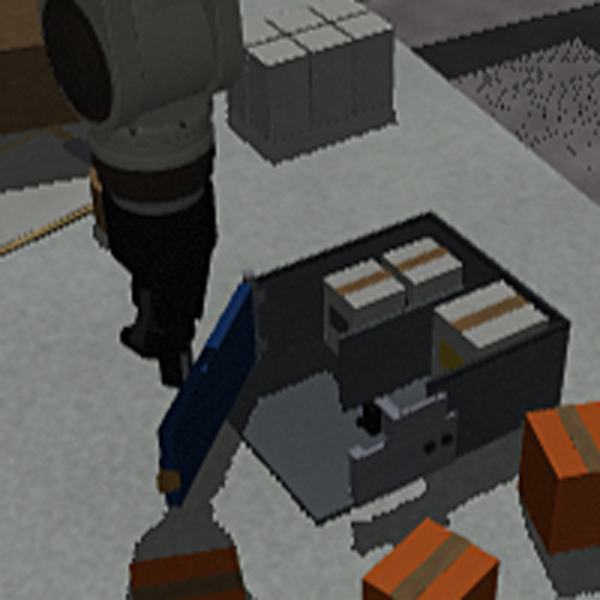

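```bash
python3 -m creep '[{"grip":1,"dp":[-7.2,-0.9,0],"roll":-0.06},{"grip":1,"dp":[-7.2,-0.9,0],"roll":-0.06},{"grip":1,"dp":[-7.2,-0.9,0],"roll":-0.06},{"grip":1,"dp":[-7.2,-0.9,0],"roll":-0.06},{"grip":1,"dp":[-7.2,-0.9,0],"roll":-0.06},{"grip":1,"dp":[-6,-0.8,0],"roll":-0.05},{"grip":1,"dp":[-5,-0.7,0],"roll":-0.04},{"grip":1,"dp":[-4,-0.5,0],"roll":-0.03},{"grip":1,"dp":[-4,-0.5,0],"roll":-0.03},{"grip":1,"dp":[-4,-0.5,0],"roll":-0.03}]';python3 g.py|tail -1
python3 - <<'E'
from h import *
im,d,WW,s=take("side"); crop(im,200,80,200,200,3,"pics/s11.png")
im,d,WW,s=take("wrist"); cv2.imwrite("pics/w11.png",im[:,:,::-1])
E
```

```text
t: 11.9
tool_pos: [0.4816, 0.0426, 0.0501]
eef_rot: [[-0.965, 0.262, -0.0], [0.262, 0.965, 0.0], [0.0, 0.0, -1.0]]
contact_force: [-0.6, 0.5, 1.0]
width: 0.0002
t 11.9 pen [-149.43800198   -9.42299983   50.10701888] toolyaw th 0.36011099822548703 n-off mm -18.476754935100537 radius 119.60557887898099 f pen [-0.59236045  0.60390997] f along n -0.7671697521783787 width 0.00015287415035405652
```

View pics/s11.png

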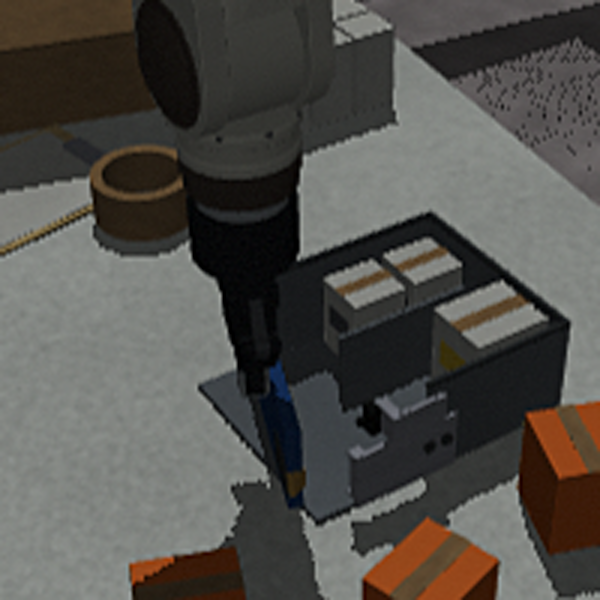

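View pics/w11.png

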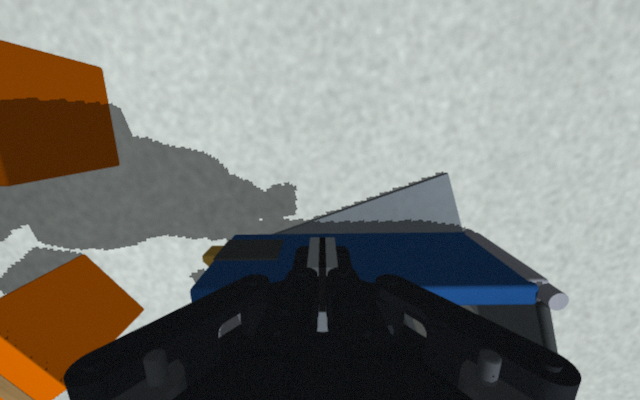

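```bash
python3 -m creep '[{"grip":1,"dp":[-2.4,-0.3,0],"roll":-0.02},{"grip":1,"dp":[-2.4,-0.3,0],"roll":-0.02},{"grip":1,"dp":[-2.4,-0.3,0],"roll":-0.02},{"grip":1,"dp":[-2.4,-0.3,0],"roll":-0.02},{"grip":1,"dp":[-2.4,-0.3,0],"roll":-0.02}]'|grep force;python3 g.py|tail -1;python3 -m creep '[{"grip":1,"dp":[-2.4,-0.3,0],"roll":-0.02},{"grip":1,"dp":[-1.2,-0.2,0],"roll":-0.01},{"grip":1,"dp":[-1.2,-0.2,0],"roll":-0.01}]'|grep force;python3 g.py|tail -1
```

```text
contact_force: [-1.1, -1.1, -0.4]
t 12.4167 pen [-138.40165219  -14.60621334   49.99332691] toolyaw th 0.25820740347846205 n-off mm -18.554049530163486 radius 119.29879131931776 f pen [-1.24668712 -1.02910582] f along n -0.9425786309884849 width 0.00025266306485239887
contact_force: [-0.5, 0.6, -0.2]
t 12.6667 pen [-133.90643443  -16.35515392   49.96713773] toolyaw th 0.21907516395447935 n-off mm -18.439213703966615 radius 119.21179050370202 f pen [-0.41302082  0.63554593] f along n -0.541270432153093 width 7.555965421220885e-05
```

```bash
for k in 1; do python3 -m creep '[{"grip":1,"dp":[-1.2,-0.2,0],"roll":-0.01},{"grip":1,"dp":[-1.2,-0.2,0],"roll":-0.01}]'|grep force;python3 g.py|tail -1;python3 -m creep '[{"grip":1,"dp":[-1.2,-0.2,0],"roll":-0.01},{"grip":1,"dp":[-1.2,-0.2,0],"roll":-0.01}]'|grep force;python3 g.py|tail -1; done
```

```text
contact_force: [-0.6, 1.1, -0.1]
t 12.8333 pen [-131.73093945  -17.18880031   49.99332829] toolyaw th 0.1989893214431351 n-off mm -18.532442728251358 radius 119.20454852443498 f pen [-0.53564064  1.12635538] f along n -0.7477272414856052 width -5.5626989440081244e-05
contact_force: [-0.3, 0.3, -0.1]
t 13.0 pen [-129.43793034  -18.09932927   49.97740672] toolyaw th 0.1789149301202699 n-off mm -18.503060629370285 radius 119.29645441519253 f pen [-0.26403438  0.28804283] f along n -0.31108035622278285 width 0.00023320723555675268
```

```bash
python3 -m creep '[{"grip":1,"dp":[-1.2,-0.2,0],"roll":-0.01},{"grip":1,"dp":[-1.2,-0.2,0],"roll":-0.01}]'|grep force;python3 g.py|tail -1
python3 - <<'E'
from h import *
im,d,WW,s=take("side"); crop(im,240,140,130,120,6,"pics/s12.png")
E
```

```text
contact_force: [-0.4, -0.0, 0.6]
t 13.1667 pen [-127.14306085  -18.97197969   49.96045213] toolyaw th 0.15903730104214608 n-off mm -18.466471430543844 radius 119.40331869707272 f pen [-0.3491227   0.03085571] f along n -0.34960338944239133 width -3.0380474116619422e-05
```

View pics/s12.png

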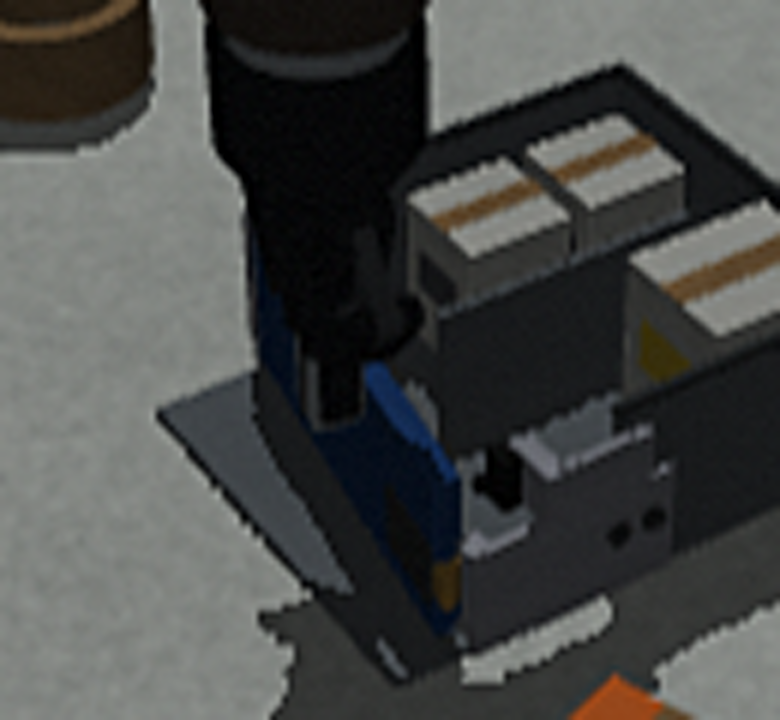

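```bash
python3 -m creep '[{"grip":1,"dp":[-1.2,-0.2,0],"roll":-0.01},{"grip":1,"dp":[-0.6,-0.1,0],"roll":-0.005}]'|grep force;python3 g.py|tail -1;python3 -m creep '[{"grip":1,"dp":[-0.6,-0.1,0],"roll":-0.005},{"grip":1,"dp":[-0.6,-0.1,0],"roll":-0.005}]'|grep force;python3 g.py|tail -1
```

```text
contact_force: [-6.3, -0.3, 2.7]
t 13.3833 pen [-126.100381    -19.40044983   49.96179609] toolyaw th 0.14406854608202346 n-off mm -19.158261408741556 radius 119.38786516424642 f pen [-6.3152153   0.34681566] f along n -6.299582644454425 width 7.455588990270115e-05
contact_force: [-5.9, 2.0, 3.7]
t 13.55 pen [-125.15442647  -19.7136303    49.93390673] toolyaw th 0.13433993449370238 n-off mm -19.339436989161687 radius 119.37949620445396 f pen [-5.72961588  2.57047903] f along n -6.022272026705538 width 0.00025297650247257806
```

```bash
python3 -m creep '[{"grip":1,"dp":[-0.6,-0.1,0],"roll":-0.005},{"grip":1,"dp":[-0.6,-0.1,0],"roll":-0.005}]'|grep force;python3 g.py|tail -1
```

```text
contact_force: [-5.4, 1.3, 2.5]
t 13.7167 pen [-123.99285153  -20.02021855   49.94798396] toolyaw th 0.12425455306294811 n-off mm -19.351804170482854 radius 119.33864731740228 f pen [-5.29577702  1.85655736] f along n -5.485040893796795 width -5.9367182981924916e-05
```

```bash
python3 -m creep '[{"grip":1,"dp":[-0.6,-0.1,0],"roll":-0.005},{"grip":1,"dp":[-0.6,-0.1,0],"roll":-0.005}]'|grep force;python3 g.py|tail -1
```

```text
contact_force: [-3.7, 1.3, 1.1]
t 13.8833 pen [-122.28344906  -20.43669174   49.97187496] toolyaw th 0.1143102945579969 n-off mm -18.791812210140268 radius 119.35908872569378 f pen [-3.54453724  1.65737392] f along n -3.7104470638369786 width -0.0001366724662529832
```

```bash
python3 -m creep '[{"grip":1,"dp":[-0.6,-0.1,0],"roll":-0.005}]'|grep force;python3 g.py|tail -1
```

```text
contact_force: [-3.4, 2.5, 2.0]
t 13.9667 pen [-121.57736197  -20.59753488   49.96229907] toolyaw th 0.10929344760851616 n-off mm -18.670961209554 radius 119.34617772255075 f pen [-3.14697224  2.77725313] f along n -3.4311271976703437 width -0.00017247425153592736
```

```bash
python3 -m creep '[{"grip":1,"dp":[-0.5,-0.1,0],"roll":-0.004}]'|grep force;python3 g.py|tail -1
```

```text
contact_force: [-3.7, 2.6, 2.0]
t 14.05 pen [-121.01591341  -20.74262626   49.97727104] toolyaw th 0.10532373679809957 n-off mm -18.57099199501889 radius 119.35638201646692 f pen [-3.44040255  2.9547786 ] f along n -3.731971098483883 width 2.618836248413865e-05
```

```bash
python3 -m creep '[{"grip":1,"dp":[-0.5,-0.1,0],"roll":-0.004}]'|grep force;python3 g.py|tail -1
```

```text
contact_force: [-4.5, 2.1, 1.4]
t 14.1333 pen [-120.52670558  -20.88384811   49.95100914] toolyaw th 0.10141364267254899 n-off mm -18.536551942297102 radius 119.37382436613193 f pen [-4.27559861  2.47498818] f along n -4.504198311944949 width 0.00020040557166422157
```

```bash
python3 - <<'E'
from h import *
im,d,WW,s=take("side"); crop(im,270,170,80,80,7,"pics/s13.png")
im,d,WW,s=take("wrist"); crop(im,100,150,200,120,4,"pics/w13.png")
E
python3 g.py|tail -1
```

```text
t 14.2333 pen [-120.35664486  -21.00020471   49.95064403] toolyaw th 0.10170326072222934 n-off mm -18.32098293761807 radius 119.4776773010792 f pen [-2.84331145  1.73942112] f along n -3.0052191398319525 width -4.755602418982861e-05
```

View pics/s13.png

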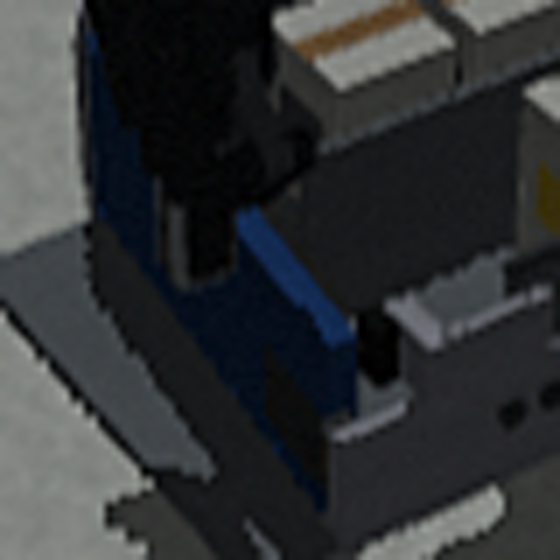

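View pics/w13.png

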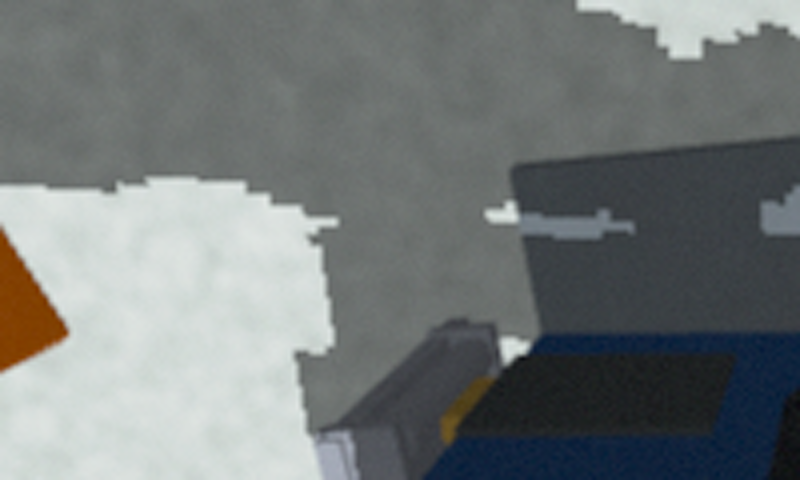

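```bash
python3 -m creep '[{"grip":1,"dp":[-0.5,-0.1,0],"roll":-0.004}]'|grep force;python3 g.py|tail -1;python3 -m creep '[{"grip":1,"dp":[-0.5,-0.1,0],"roll":-0.004}]'|grep force;python3 g.py|tail -1
```

```text
contact_force: [-3.8, 1.9, 0.7]
t 14.3167 pen [-119.98888527  -21.16039706   49.91214794] toolyaw th 0.09794551259611026 n-off mm -18.388157510735187 radius 119.53145001422526 f pen [-3.61309214  2.24812036] f along n -3.81561661961102 width 1.9221512525961888e-05
contact_force: [-2.0, 1.1, -1.1]
t 14.4 pen [-119.3632618   -21.40428413   49.92408199] toolyaw th 0.09365211110565327 n-off mm -18.25549390790907 radius 119.63571380168429 f pen [-1.83987704  1.25453683] f along n -1.949132763766573 width -3.810389625508904e-05
```

```bash
python3 -m creep '[{"grip":1,"dp":[-0.5,-0.1,0],"roll":-0.004}]'|grep force;python3 g.py|tail -1
```

```text
contact_force: [0.3, -0.4, 0.7]
t 14.4833 pen [-118.54099619  -21.80859711   50.01552213] toolyaw th 0.08977238764127672 n-off mm -17.864306945895176 radius 119.89295456297695 f pen [ 0.24702572 -0.43022576] f along n 0.2846015306364713 width 0.00019303052045104496
```

```bash
python3 -m creep '[{"grip":1,"dp":[0,0,0],"roll":0}]'|grep force;python3 g.py|tail -1; python3 - <<'E'
from h import *
im,d,WW,s=take("side"); crop(im,270,170,80,80,7,"pics/s14.png")
im,d,WW,s=take("wrist"); crop(im,100,150,200,120,4,"pics/w14.png")
E
python3 g.py|tail -1
```

```text
contact_force: [0.5, -0.9, -0.3]
t 14.5667 pen [-118.44136661  -21.86543762   50.06607324] toolyaw th 0.0899092049298215 n-off mm -17.743572588880138 radius 119.9430629559329 f pen [ 0.42164404 -0.91680226] f along n 0.5022589249027436 width 8.845274498101566e-05
t 14.6667 pen [-118.63680821  -21.7471833    50.06432366] toolyaw th 0.09025236335836105 n-off mm -17.907716470733874 radius 119.84898685864788 f pen [ 1.08005852 -0.11428452] f along n 1.085963150893015 width 0.0001841831270707313
```

View pics/s14.png

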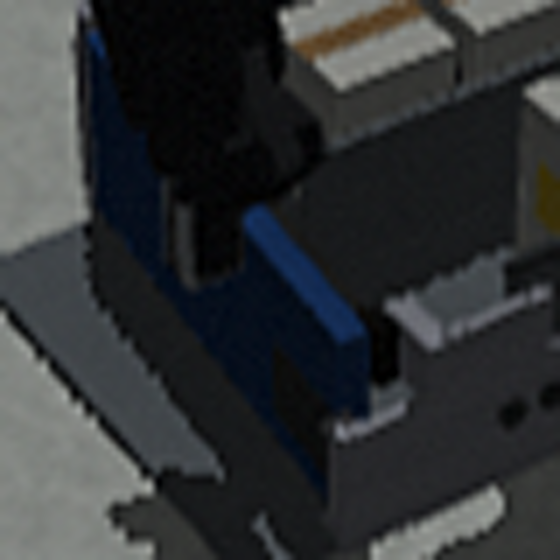

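View pics/w14.png

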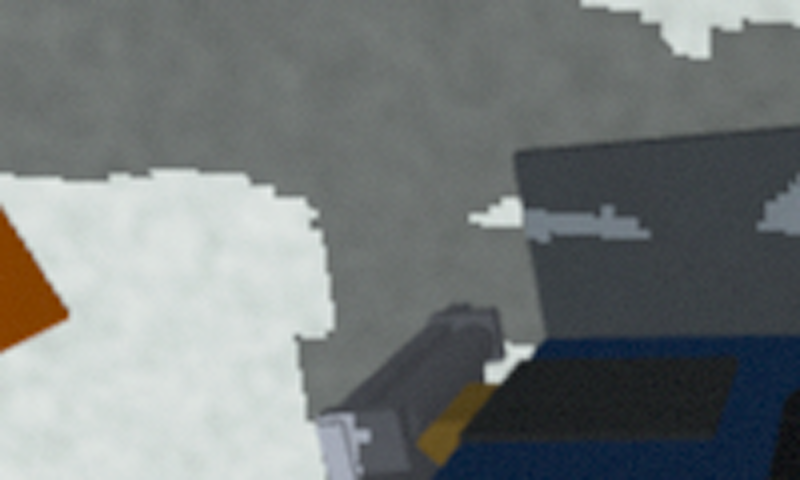

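```bash
python3 -m creep '[{"grip":1,"dp":[2,0,0],"roll":0},{"grip":1,"dp":[3,0,0],"roll":0},{"grip":1,"dp":[10,0,0],"roll":0},{"grip":1,"dp":[20,0,0],"roll":0},{"grip":1,"dp":[0,0,0],"roll":0},{"grip":1,"dp":[0,0,0],"roll":0}]'|grep force; python3 - <<'E'
from h import *
im,d,WW,s=take("side"); crop(im,270,170,80,80,7,"pics/s15.png")
im,d,WW,s=take("wrist"); crop(im,100,150,200,150,4,"pics/w15.png")
E
python3 g.py|tail -1
```

```text
contact_force: [-0.3, 0.3, -0.0]
t 15.2667 pen [-153.60025742  -18.36383047   50.26380515] toolyaw th 0.08995687255503908 n-off mm -53.06915377614401 radius 119.61497975125793 f pen [-0.26603408 -0.67527777] f along n -0.20429442116653662 width 0.00017115494816587635
```

View pics/s15.png

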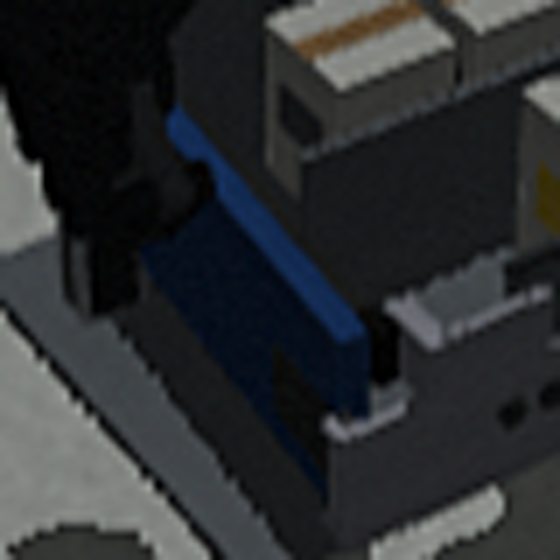

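View pics/w15.png

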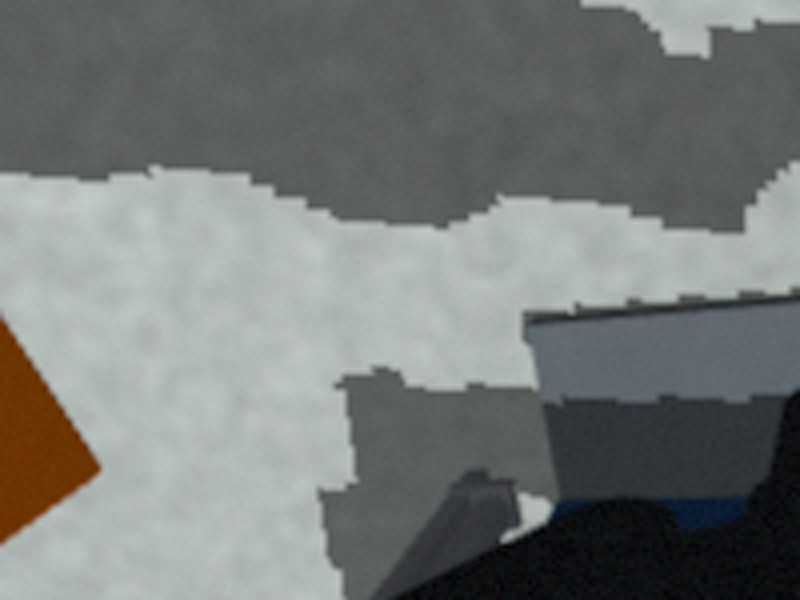

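```bash
python3 -m creep '[{"grip":1,"dp":[20,0,-20],"roll":0},{"grip":1,"dp":[10,0,-35],"roll":0},{"grip":1,"dp":[10,0,-35],"roll":0},{"grip":1,"dp":[10,0,-35],"roll":0},{"grip":1,"dp":[30,0,0],"roll":0},{"grip":1,"dp":[0,0,0],"roll":0},{"grip":1,"dp":[0,0,0],"roll":0},{"grip":1,"dp":[0,0,0],"roll":0},{"grip":1,"dp":[0,0,0],"roll":0},{"grip":1,"dp":[0,0,0],"roll":0},{"grip":1,"dp":[0,0,0],"roll":0},{"grip":1,"dp":[0,0,0],"roll":0}]'|grep force; python3 - <<'E'
from fit import *
im,d,WW,s=take("side"); crop(im,270,170,80,80,7,"pics/s16.png")
im,d,WW,s=take("scene"); crop(im,260,140,150,145,4,"pics/c16.png")
P=pen(WW);J=im.astype(int)
b=(J[:,:,2]>1.6*J[:,:,0])&(J[:,:,2]>40); b[:140]=0;b[285:]=0;b[:,:260]=0;b[:,410:]=0
g=P[b]; g=g[(g[:,2]>.08)&(g[:,2]<.096)]; r=cv2.minAreaRect((g[:,:2]*1000).astype(np.float32)); print("gate",r)
l=cv2.fitLine((g[:,:2]*1000).astype(np.float32),cv2.DIST_HUBER,0,.01,.01).ravel(); print(l, "theta",np.arctan(l[0]/l[1]))
k=P[140:290,260:410]; k=k[(k[...,2]>.081)&(k[...,2]<.0885)&(k[...,1]<-.015)&(k[...,1]>-.08)&(k[...,0]>-.03)&(k[...,0]<.09)]
print("carton",np.percentile(k,[1,50,99],axis=0)*1000)
im,d,WW,s=take("wrist"); cv2.imwrite("pics/w16.png",im[:,:,::-1])
E
python3 g.py|tail -1
```

```text
contact_force: [0.0, -0.9, 0.5]
[0.7167668  0.07790699] -84.5552
[0.6245775  0.15652628] 5.5654984
[ 0.64948857 -0.02271999] 5.353788
yaw 0.095202394 width 0.1808026
O [0.6294861  0.06618247]
gate ((-97.61473846435547, -1.7295379638671875), (177.21279907226562, 15.011171340942383), 85.67282104492188)
[ 7.2391272e-02  9.9737632e-01 -9.6496399e+01 -2.2266166e-02] theta 0.072454646
carton [[ 16.61561357 -72.70011464  81.2081298 ]
 [ 50.96709164 -43.55800821  83.75596888]
 [ 89.43169543 -15.59105421  87.04065933]]
t 16.4167 pen [-233.46360764  -11.1794193   174.79082439] toolyaw th 0.0900228031761251 n-off mm -133.24711320357335 radius 119.64297497828098 f pen [-0.68094219 -0.03399672] f along n -0.6751284881644293 width -5.5229158819090795e-05
```

View pics/s16.png

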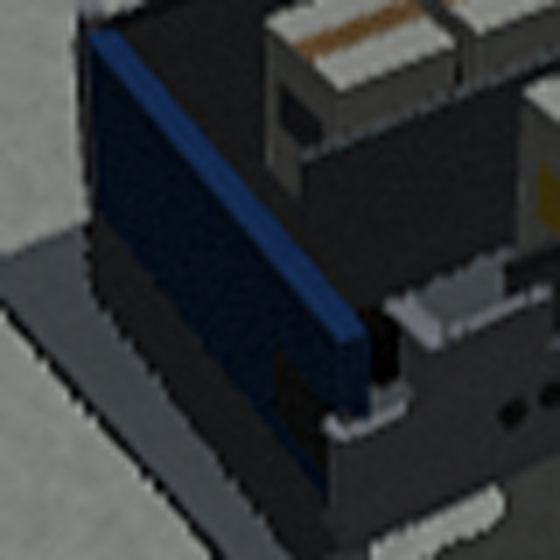

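View pics/c16.png

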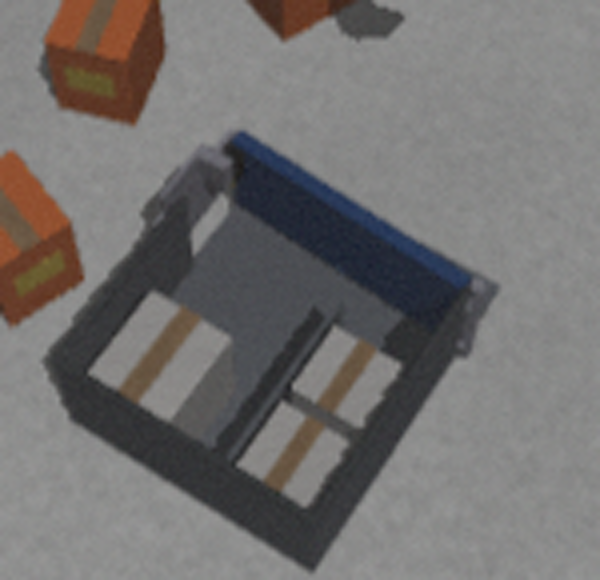

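View pics/w16.png

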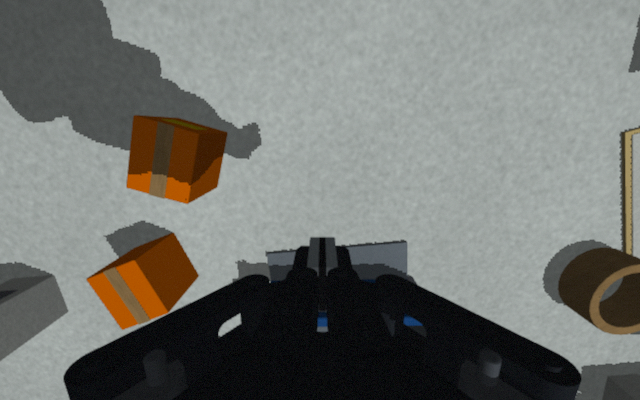

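```bash
python3 -c "
from workcell import *
print(close_job())"
```

```text
the job is handed in; nothing more can be done
None
```

The white carton is flat against the pen's rear wall and the blue gate is shut. It appears latched, but I could not see the tongue directly at the end. I handed the job in at about 16.4 s of the 72 s allowed; no verdict was given.

- **Carton:** I pushed it back with two part-open fingers, so it came square to the wall. After the gripper left, its front edge measured about pen x = 16 mm, where it should be with the rear face on the wall. It slid with about 1 to 4 N. In the last steps I sent two moves before reading the force from the ones before. The push peaked at about 21 N, closer to the 22 N limit than I meant.
- **Gate:** I swung it along its arc and slowed for the last part. The tongue met the post at about 0.15 rad. The push rose to about 6 N and then fell to zero as the gate jumped ahead of the fingers.
- **Latch check:** The tongue looked extended again in the wrist picture after the jump. With the robot well clear for about 2 s, the gate stayed at about 0.07 rad, within the expected ±0.1. If not latched, the buffer should have pushed it back out. I did not pull on the gate to test it.
- **Bystanders:** The stock cartons and the orange look-alikes I could see looked unmoved in the last pictures. I did not measure any of these, or the spare carton and the roll, again. The robot touched nothing at the end.

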